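# Open the damped lid of a print-head tester and load a module

### The job

Push the lid of the print-head tester up from under its front lip, past its balance point and on until it leans back against the power supply behind and stays open by itself. The lid is damped and stiff: go slowly and feel your way, never pressing on the tester or its lid with more than about 15 N, and do not shove the supply. Then set the print-head module upright in the pocket inside the tester, lowering it gently all the way to the floor rather than dropping it, let go, and leave the jar and screwdriver where they are.

Things in the scene. Friction and masses are not known exactly. Their poses are not given: they have to be found in the camera images.
- case: The print-head tester: a grey open-topped box fixed to the bench, 180 (x) x 220 (y) x 100 high, walls and floor 6 thick, closed by an aluminium lid. Origin: centre of its underside, on the bench; its -x axis points out of the front, which faces the robot's right (world -y, within about 0.25 rad), z up. The lid counts as part of it. Inside stands a white rectangular frame, the pocket.
- lid (a joint): Lid angle in rad: 0 closed, pi/2 upright, growing as it opens to the rear. The lid is a plate 196 (hinge to front edge) x 220 wide x 8 thick, 0.3 to 0.52 kg; it overhangs the front wall by 16, a lip along the whole front. Balance is at about 1.53 rad; it comes to lean on the supply somewhere between 1.7 and 2.05 rad, depending on where that stands.
- hinge (a point): Middle of the lid's hinge line, 90 behind the case's origin, 100 above the bench, at the lid's underside; axes as the case's, turns about y. A rotary damper (about 2 N m s/rad) makes fast pushing take a large force; friction (0.06 N m) keeps a lid left near upright just standing there, not leaning.
- lid_lip (a point): Middle of the lid's front lower edge (moves with the lid), 196 from the hinge; its x axis points along the lid towards the hinge, z out of its upper face. Closed, it is 100 above the bench, with free space under the 16 lip.
- pocket (a point): Centre of the pocket's floor, 20 in front of the case's origin and 6 above the bench; axes as the case's. The pocket is 36 (x) x 66 (y) inside, its frame 6 thick and 25 high above that floor.
- module: Print-head module, loose on the bench in front of the tester (at the robot's right): upright black block 30 (x) x 60 (y) x 62 high with a steel band at the foot and two 8 thick, 10 high steel stubs on top at y = -22 and 22; about 0.16 kg. Origin: centre of its underside. A half turn makes no difference.
- supply: Bench power supply behind the tester (to its +x side), loose, grey box 180 (x) x 200 (y) x 210 high, about 5 kg, on four rubber feet. Origin: centre of its underside; its front face looks to -x, 90 from the origin. The opened lid leans on its upper front edge.
- driver: Screwdriver 200 long lying along its x axis on the bench beyond the tester. Leave alone.
- jar: Round white jar with black cap, 52 across, 66 high, standing on the bench in front of the tester, 12 cm or more from the module, nearer the robot or farther than it; origin: centre of its underside. Leave alone.
There are look-alikes about, which are no part of the job. What is shaped like the module but blue or purple is not meant.

How it is judged:
On the way:
1. the lid leans back on the power supply by itself, untouched by the robot (value of joint lid above 1.65 rad and contact force between supply and case above 0.05 N and contact force between each of the arm, the fingers and case below 0.05 N), for 0.3 s.
At the end, for the whole second after the job is handed in: The lid is past 1.65 rad and leans on the power supply by itself; the module stands upright (within 0.06 rad) and at rest in the pocket, within 6 mm of its centre and 4 mm of its floor (value of joint lid above 1.65 rad and contact force between supply and case above 0.05 N and horizontal distance between module and pocket below 0.006 m and z of module in the frame of pocket below 0.004 m and angle between module's own z axis and vertical below 0.06 rad and linear speed of module below 0.02 m/s); the robot touches nothing.
It fails at once if the robot presses on the tester or its lid with more than 18 N (contact force between any of the fingers, the arm and case above 18 N).
It fails at once if the module is dropped or pressed into the tester with more than 35 N (contact force between module and case above 35 N).
It fails at once if the power supply is shoved by more than 10 mm (distance of supply from where it was at the start of the episode above 0.01 m).
It fails at once if the jar or the screwdriver is moved by more than 20 mm (distance of any of jar, driver from where it was at the start of the episode above 0.02 m).
It also fails if it takes over 72 s, if anything falls off the work surface, if the arm or the gripper's body presses on something with over 40 N, if the wrist force passes 120 N, or if a joint passes its speed limit or range.

### The arm

A 7-joint arm with a two-finger parallel gripper is mounted at the origin on the work surface. World frame = base frame: x ahead of the robot, y to its left, z up, the work surface at z = 0. Lengths are in m, angles in rad, forces in N, time in s.
With the tool pointing down it reaches from about 0.425 to 0.875 m from the base axis. Payload 8.4 kg.
Tool frame: the origin (TCP) lies midway between the tips of the shut fingers; the grasp point (between the pads) lies 19 mm behind it; z points along the fingers, y is the line along which they close (so a half turn about z gives the same grasp; the last joint's range is limited). The gripper opens to 85 mm and grips with 20 to 120 N. Pads are 22 mm wide; open, the fingers measure 114 mm over their backs; the gripper's body (76 mm by 85 mm) begins 54 mm behind the grasp point. The pads swing forward as they close: fully open they stand 13 mm farther back than shut.
Start: joints at [1.004, 0.333, 0.04, 1.465, -0.013, 1.343, -0.059], TCP at [0.293, -0.58, 0.194] pointing down, gripper open.
Joint ranges: [-2.58, 2.58], [-0.38, 2.09], [-1.3, 1.39], [0.25, 2.4], [-1.5, 4.64], [0.08, 2.09], [-2.65, 2.65]. Speed limits (rad/s): [2.22, 2.22, 2.79, 2.79, 3.14, 3.14, 3.14].

### API

Orientations are given as a rotation vector (axis times angle).
In Python, from cell import manip gives the robot as it stands.
- The arm moves only by the tool drive_tool, never from a script. Its argument "moves" is a list of rows, each an object with "dp": the shift along the tool's x, y, z in m, a list of three; "turn": the turn about the tool's z in units of 10 degrees (1.0 is 10 degrees). In form: [{"dp": [x, y, z], "turn": turn}, ...]. A call has 1 to 20 rows; each row is the pose to reach, as a shift and turn from the pose commanded when the call began, along the tool's axes at that moment; what a row does not reach only later rows make up. A row lasts 1/8 s, in which the tool goes at most 62.5 mm and 10.7 degrees, less where a joint would pass 70% of its speed; a pose out of reach is approached as far as the arm can. A call with a gripper value outside its range is refused whole. "gripper" is the closure, from 0 (fully open) to 1 (shut), set as the call begins (left out, the last holds). The fingers move at their own pace and stop on an object; "force" is the grip in N (left out, the last holds). Time passes only in rows, so rows that repeat a pose let the fingers close. It gives the time, the measured TCP pose, the force, the opening and the grip force at its end, in the units of the state.
- manip.get_state(): the state, without advancing time (a new reading comes with each control period).
- manip.snapshot(name): name is "scene" or "side" or "wrist"; returns the picture (384x512x3 uint8, red, green, blue); there is no depth.
- manip.camera_params(name): a dict with "fx", "fy", "cx", "cy" (pixels), "k1" (the pictures are not rectified: a ray, as slopes to the right and down, at radius r is drawn at 1 + k1 r^2 times it, then the intrinsics apply), "extrinsics" (4x4, takes a point from world to camera coordinates). Camera axes: x right, y down, z forward; pixel columns grow to the right and rows downward; lengths in m; the calibration is good to about 2 mm. A picture is of the moment at which its call begins: read the wrist's pose just before it. camera_params takes no time and is no camera call; for the wrist camera it gives the pose at the moment of the call.
- manip.hand_in(): hands the job in; it is judged then, once.
Trained networks look in the newest picture that a camera, given by its name, has taken for a name from the list of things; names that differ only in an ending like _2 or _b are one class to them, and where a whole thing is asked for, a point or a joint stands for the part that bears it (a point fixed in the world has none). Each returns a list of dicts, best first, with "score" (0 to 1); they miss things now and then, are a little off and sometimes report something else, mostly with a low value. They report only what shows in the picture. A call takes as long as a camera call. They do not tell look-alikes from the thing itself.
- manip.search_frame(camera, target): "position" ([column, row] in pixels, amid what is visible of it).
- manip.masks_of(camera, target): "mask" (384x512 bool, what is visible of it) and "position" ([column, row] in pixels, amid what is visible of it).
The state is a dict: "clock": time; "q": joint angles; "qvel": joint speeds; "joint_torque": joint torques, N m; "ee_pos": TCP position; "eef_rot": TCP orientation; "ft_force": force on the tool from outside, world axes, zero at the start; "wrist_torque": the same for the moment, N m; "gripper_width": opening from 0.0 (shut) to 1.0 (fully open); "grasp_force": force on a finger pad.
Only numpy, scipy, OpenCV 4.12 (cv2) and the standard library are available. Lean on these libraries where they do the work, as an engineer would, in place of code of your own. Each camera call takes 0.05 s, during which the arm holds its last target. There are 200 camera calls.

## Working session

There is one attempt and no reset: what is moved stays moved. The work goes in short steps, Python scripts to look and compute and a tool call to move; the robot and the scene stay as the last step left them, time stands still between calls to the robot, and variables do not carry over. Pictures are saved under pics/ and viewed, at most 10 in all, crops included, and the job is handed in when it is done.

Besides the shell and the picture viewer there is one more tool, called after "Request:" as name(argument=value, ...), one argument or row to a line, values as JSON. drive_tool: Moves the arm, as the interface text tells. Its arguments: {"type":"object","properties":{"moves":{"type":"array"},"gripper":{"type":"number"},"force":{"type":"number"}},"required":["moves"]}

```bash
ls; mkdir -p pics; cat > h.py <<'E'
import numpy as np, cv2
from scipy.spatial.transform import Rotation as R
from cell import manip
def ray(cam,uv,P=None):
    P=P or manip.camera_params(cam)
    K=np.array([[P['fx'],0,P['cx']],[0,P['fy'],P['cy']],[0,0,1.]])
    n=cv2.undistortPoints(np.array(uv,float).reshape(-1,1,2),K,np.array([P['k1'],0,0,0,0.])).reshape(-1,2)
    E=np.array(P['extrinsics']); o=-E[:3,:3].T@E[:3,3]
    return o,np.c_[n,np.ones(len(n))]@E[:3,:3]
def onz(cam,uv,z,P=None):
    o,d=ray(cam,uv,P); return o+d*((z-o[2])/d[:,2])[:,None]
def proj(cam,X,P=None):
    P=P or manip.camera_params(cam)
    K=np.array([[P['fx'],0,P['cx']],[0,P['fy'],P['cy']],[0,0,1.]]);E=np.array(P['extrinsics'])
    return cv2.projectPoints(np.array(X,float).reshape(-1,3),cv2.Rodrigues(E[:3,:3])[0],E[:3,3],K,np.array([P['k1'],0,0,0,0.]))[0].reshape(-1,2)
def st():
    s=manip.get_state(); np.set_printoptions(precision=4,suppress=True)
    print(s['clock'],'p',np.array(s['ee_pos']),'rv',np.array(s['eef_rot']),'f',np.array(s['ft_force']),'w',s['gripper_width'],'q',np.array(s['q'])); 
    print(R.from_rotvec(s['eef_rot']).as_matrix()); return s
E
python3 - <<'E'
from h import *
st()
ims=[]
for c in ['scene','side','wrist']:
    im=manip.snapshot(c)[:,:,::-1]; cv2.imwrite(f'pics/{c}0.png',im)
    P=manip.camera_params(c);E=np.array(P['extrinsics']);print(c,P['fx'],P['cx'],P['cy'],P['k1'],-E[:3,:3].T@E[:3,3],E[2,:3])
    for t in ['case','lid','module','supply','jar','driver']:
        for d in manip.masks_of(c,t)[:4]:
            m=d['mask'];print(c,t,round(d['score'],2),np.round(d['position']),m.sum(),cv2.boundingRect(m.astype(np.uint8)))
E
```

```text
pics
0.0 p [ 0.2928 -0.5797  0.1926] rv [-3.0545 -0.7278  0.0008] f [ 0.1422  0.2533 -0.1496] w 0.9983397767876389 q [ 1.0038  0.3339  0.0399  1.4663 -0.0134  1.3433 -0.0585]
[[ 0.8926  0.4509 -0.0009]
 [ 0.4509 -0.8926  0.0015]
 [-0.0001 -0.0017 -1.    ]]
scene 393.93241735996696 255.9410900804421 200.38189273563984 -0.04362125346530258 [ 1.0018 -0.2093  0.8352] [-0.5176  0.1584 -0.8408]
scene lid 0.86 [272. 191.] 7279 (221, 145, 113, 98)
scene module 0.84 [173. 189.] 505 (162, 173, 17, 35)
scene module 0.73 [136. 213.] 433 (130, 198, 19, 32)
scene module 0.73 [113. 177.] 617 (100, 162, 25, 35)
scene supply 0.73 [379. 166.] 11947 (318, 104, 131, 128)
scene supply 0.42 [275. 192.] 7238 (222, 144, 111, 99)
scene jar 0.72 [148. 274.] 698 (133, 255, 30, 32)
scene jar 0.65 [138. 216.] 539 (128, 195, 23, 37)
scene driver 0.6 [297. 292.] 702 (267, 272, 86, 34)
side 464.2125990329461 265.68342335913644 196.39966313042754 -0.10239359342831347 [-0.1195  0.7121  0.9609] [ 0.4918 -0.594  -0.6367]
side lid 0.95 [258. 209.] 3313 (212, 178, 93, 68)
side module 0.87 [333. 204.] 455 (322, 189, 22, 28)
side module 0.84 [333. 183.] 367 (324, 172, 22, 24)
side module 0.75 [377. 190.] 370 (366, 178, 19, 26)
side driver 0.42 [215. 196.] 142 (205, 189, 19, 14)
wrist 267.12358819684806 252.670351748659 190.09017742450888 -0.020133847381039998 [ 0.3537 -0.5493  0.3744] [-0.2389 -0.1207 -0.9635]
wrist module 0.71 [123.  64.] 2760 (84, 31, 75, 60)
```

```bash
python3 - <<'E'
import cv2,numpy as np
a=cv2.imread('pics/scene0.png');b=cv2.imread('pics/side0.png');w=cv2.imread('pics/wrist0.png')
cv2.imwrite('pics/a.png',cv2.resize(a[90:340,80:460],None,fx=2.1,fy=2.1,interpolation=cv2.INTER_CUBIC))
cv2.imwrite('pics/b.png',np.vstack([cv2.resize(b[90:290,100:440],None,fx=1.5,fy=1.5),cv2.resize(w[:270],(510,269))]))
E
```

```text
(no output)
```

View pics/a.png

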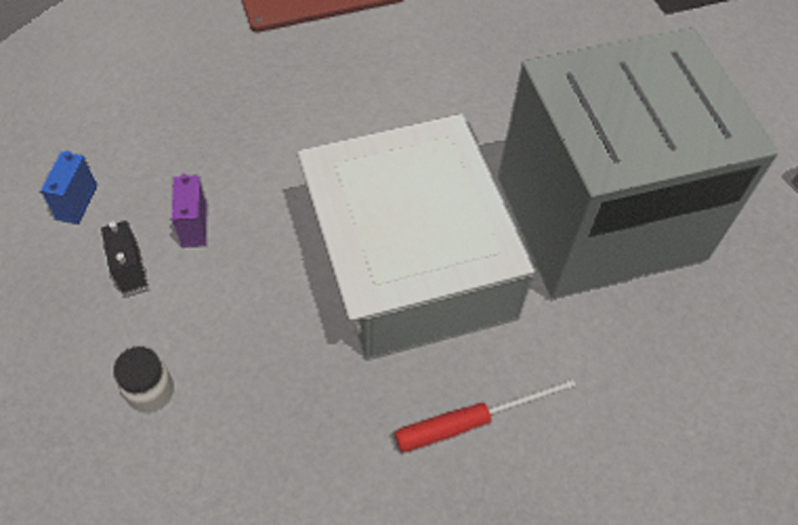

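View pics/b.png

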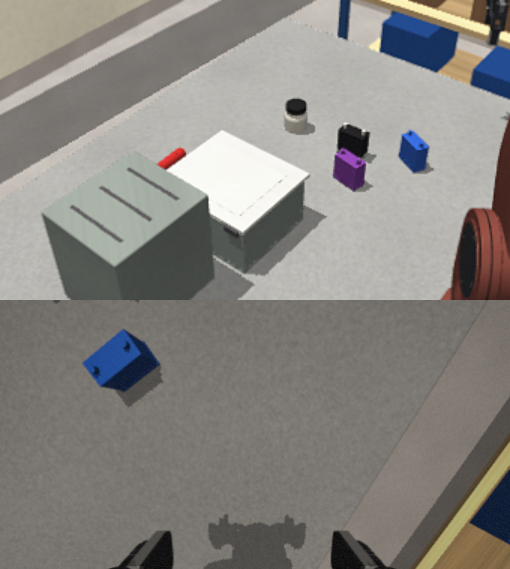

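Scene (full-image pixels): the print-head look-alikes are blue (113,177), purple (173,189) and black with steel stubs (136,213). Only the black one fits the module. The jar is at (148,274), the closed white lid at (272,191), the supply at (379,166) and the driver at (297,292).

```bash
cat > fit.py <<'E'
from h import *
from scipy.optimize import least_squares
def quad(cam,img,lo,roi):
    x,y,w,h=roi; g=cv2.cvtColor(img,cv2.COLOR_BGR2GRAY); m=np.zeros_like(g); m[y:y+h,x:x+w]=(g[y:y+h,x:x+w]>lo)
    n,l,s,_=cv2.connectedComponentsWithStats(m); i=1+np.argmax(s[1:,4]); print('area',s[i])
    c=max(cv2.findContours((l==i).astype(np.uint8),cv2.RETR_EXTERNAL,cv2.CHAIN_APPROX_NONE)[0],key=len)
    hull=cv2.convexHull(c)
    for e in np.arange(2,15,.5):
        q=cv2.approxPolyDP(hull,e,True)
        if len(q)==4: return q.reshape(-1,2)
E
python3 - <<'E'
from fit import *
a=cv2.imread('pics/scene0.png');b=cv2.imread('pics/side0.png')
for c,im,roi in [('scene',a,(215,140,125,110)),('side',b,(205,170,105,85))]:
    q=quad(c,im,165,roi);X=onz(c,q,.108)[:,:2];print(q.tolist(),X.tolist())
    print([np.linalg.norm(X[i]-X[i-1]) for i in range(4)],X.mean(0),[np.degrees(np.arctan2(*(X[i]-X[i-1])[::-1])) for i in range(4)])
f=lambda p:np.array(p)/2.1+[80,90]
print('supply top',onz('scene',f([(524,62),(693,28),(774,156),(590,196)]),.21)[:,:2])
print('stubs',onz('scene',f([(113,228),(121,259)]),.070)[:,:2])
g=lambda p:np.array(p)/1.5+[100,90]
print('stubs side',onz('side',g([(344,125),(363,129)]),.070)[:,:2])
print('supply side',onz('side',g([(140,152),(210,200),(117,262),(44,213)]),.21)[:,:2])
print('jar',onz('scene',f([(138,363)]),.066),'purple',onz('scene',f([(188,195)]),.062),'blue',onz('scene',f([(65,170)]),.062), 'driver',onz('scene',f([(400,440),(574,383)]),.01))
E
```

```text
area [ 222  144  112   98 7103]
[[300, 144], [333, 219], [246, 241], [222, 162]] [[0.4299572176264653, 0.0773062137537251], [0.6473650981469596, 0.07123605166639385], [0.6432740228086438, -0.12092145791136552], [0.4285151020359754, -0.11705477473626705]]
[np.float64(0.19436633850588222), np.float64(0.21749260534597495), np.float64(0.1922010545875086), np.float64(0.21479372730649707)] [ 0.53727786 -0.02235849] [np.float64(89.57488577670256), np.float64(-1.5993179928890104), np.float64(-91.2196554000609), np.float64(178.96851459755285)]
area [ 205  170  105   75 6015]
[[309, 178], [309, 229], [205, 243], [205, 170]] [[0.4901113241487424, -0.23163113158534265], [0.362866012072695, -0.047670137304435034], [0.5453112558138432, 0.15979267940682573], [0.770445536769854, -0.06902889894781361]]
[np.float64(0.32407831896720224), np.float64(0.2236806135143384), np.float64(0.2762735732594364), np.float64(0.3210058553707211)] [ 0.54218353 -0.04713437] [np.float64(-149.8849838360636), np.float64(124.67150278289661), np.float64(48.67122226452438), np.float64(-45.46537990069771)]
supply top [[0.4630308  0.12358996]
 [0.46857525 0.31945416]
 [0.64782411 0.30798441]
 [0.63890062 0.11573913]]
stubs [[ 0.44287496 -0.33539222]
 [ 0.48563543 -0.33230842]]
stubs side [[ 0.47966374 -0.33362853]
 [ 0.44004106 -0.3462192 ]]
supply side [[0.62228515 0.1098328 ]
 [0.44599705 0.12726327]
 [0.46580732 0.30993389]
 [0.63344453 0.31100211]]
jar [[ 0.61043434 -0.33333156  0.066     ]] purple [[ 0.4169546  -0.24795655  0.062     ]] blue [[ 0.33858965 -0.3805698   0.062     ]] driver [[ 0.74525382 -0.09799607  0.01      ]
 [ 0.74068576  0.09861174  0.01      ]]
```

Request:
drive_tool(
  moves=[
    {"dp": [0.05, -0.03, 0], "turn": 0.4},
    {"dp": [0.1, -0.06, 0], "turn": 0.9},
    {"dp": [0.15, -0.09, 0], "turn": 1.4},
    {"dp": [0.2, -0.12, 0], "turn": 1.9},
    {"dp": [0.25, -0.15, 0], "turn": 2.4},
    {"dp": [0.3, -0.18, 0], "turn": 2.8},
    {"dp": [0.35, -0.21, 0], "turn": 2.8},
    {"dp": [0.389, -0.229, 0], "turn": 2.8},
    {"dp": [0.389, -0.229, 0], "turn": 2.8},
    {"dp": [0.389, -0.229, 0], "turn": 2.8},
  ],
  gripper=0,
)

```text
clock: 2.3
ee_pos: [0.5367, -0.2011, 0.1934]
eef_rot: [3.141, -0.033, -0.001]
ft_force: [-0.2, 0.1, -0.0]
gripper_width: 1.002
grasp_force: 0.0
```

```bash
python3 - <<'E'
from h import *
st()
for c in ['scene','side','wrist']: cv2.imwrite(f'pics/{c}1.png',manip.snapshot(c)[:,:,::-1])
a=cv2.imread('pics/scene1.png');b=cv2.imread('pics/side1.png');w=cv2.imread('pics/wrist1.png')
u,v=proj('scene',[.537,-.2,.2])[0].astype(int);print(u,v)
s,t=proj('side',[.537,-.2,.2])[0].astype(int);print(s,t)
cr=lambda i,u,v:cv2.resize(i[max(0,v-75):max(0,v-75)+150,u-100:u+100],(396,297),interpolation=cv2.INTER_CUBIC)
cv2.imwrite('pics/c.png',np.vstack([np.hstack([cr(a,u,v),cr(b,s,t)]),cv2.resize(w,(396,297)).repeat(1,0) if 0 else np.hstack([cv2.resize(w,(396,297)),np.zeros((297,396,3),np.uint8)])]))
E
```

```text
2.3 p [ 0.5367 -0.2011  0.1934] rv [ 3.141  -0.0334 -0.0006] f [-0.1944  0.0623 -0.0497] w 1.0019350950314707 q [ 0.456   0.1887 -0.2009  1.6482  0.0393  1.3088 -1.3436]
[[ 0.9998 -0.0213 -0.0004]
 [-0.0213 -0.9998 -0.0004]
 [-0.0004  0.0005 -1.    ]]
191 184
290 152
```

View pics/c.png

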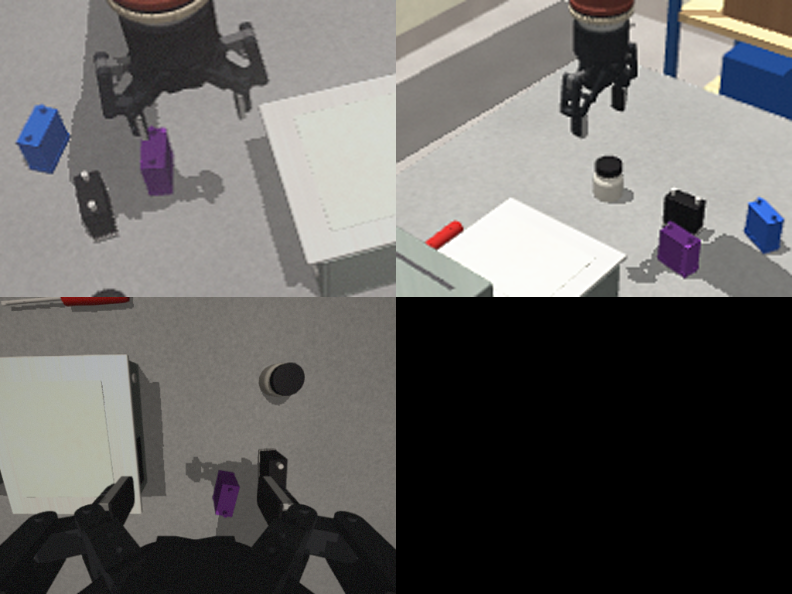

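The gripper's fingers widen upward, so they cannot hook from below. I'll press the closed fingertips' sides against the lip and lift slowly by friction.

Request:
drive_tool(
  moves=[
    {"dp": [0, 0, 0], "turn": -1},
    {"dp": [0, 0, 0], "turn": -2},
    {"dp": [0, 0, 0], "turn": -3},
    {"dp": [0, 0.01, 0], "turn": -4},
    {"dp": [0, 0.01, 0], "turn": -5},
    {"dp": [0, 0.01, 0.02], "turn": -6},
    {"dp": [0, 0.01, 0.05], "turn": -7},
    {"dp": [0, 0, 0.08], "turn": -8},
    {"dp": [0, -0.02, 0.1], "turn": -9},
    {"dp": [0, -0.036, 0.105], "turn": -9},
    {"dp": [0, -0.036, 0.105], "turn": -9},
  ],
  gripper=1,
  force=40,
)

```text
clock: 3.82
ee_pos: [0.538, -0.1636, 0.089]
eef_rot: [2.247, 2.195, 0.001]
ft_force: [-0.1, -0.4, -0.1]
gripper_width: 0.002
grasp_force: 0.0
```

```bash
python3 -c "
from h import *
st()"
```

```text
3.825 p [ 0.538  -0.1636  0.089 ] rv [2.2473 2.1951 0.0005] f [-0.0701 -0.4417 -0.1053] w 0.002480906051723481 q [ 0.5416  0.2622 -0.3755  1.7935  0.1064  1.1054  0.1065]
[[ 0.0235  0.9997  0.0003]
 [ 0.9997 -0.0235  0.0001]
 [ 0.0001  0.0003 -1.    ]]
```

Request:
drive_tool(
  moves=[
    {"dp": [0.015, 0, 0], "turn": 0},
    {"dp": [0.024, 0, 0], "turn": 0},
    {"dp": [0.026, 0, 0], "turn": 0},
    {"dp": [0.027, 0, 0], "turn": 0},
    {"dp": [0.028, 0, 0], "turn": 0},
    {"dp": [0.028, 0, 0], "turn": 0},
  ],
)

```text
clock: 4.58
ee_pos: [0.5383, -0.1366, 0.0885]
eef_rot: [-2.245, -2.198, 0.0]
ft_force: [-0.8, 0.0, 0.3]
gripper_width: -0.002
grasp_force: 0.0
```

Request:
drive_tool(
  moves=[
    {"dp": [0.0005, 0, 0], "turn": 0},
    {"dp": [0.001, 0, 0], "turn": 0},
    {"dp": [0.0015, 0, 0], "turn": 0},
    {"dp": [0.002, 0, 0], "turn": 0},
  ],
)

```text
clock: 5.08
ee_pos: [0.5384, -0.1343, 0.0885]
eef_rot: [-2.244, -2.198, -0.0]
ft_force: [-0.4, 0.4, 0.2]
gripper_width: 0.003
grasp_force: 0.0
```

Request:
drive_tool(
  moves=[
    {"dp": [0.0005, 0, 0], "turn": 0},
    {"dp": [0.001, 0, 0], "turn": 0},
    {"dp": [0.0015, 0, 0], "turn": 0},
    {"dp": [0.002, 0, 0], "turn": 0},
  ],
)

```text
clock: 5.58
ee_pos: [0.5385, -0.1323, 0.0885]
eef_rot: [-2.244, -2.198, -0.0]
ft_force: [0.3, -0.1, -0.5]
gripper_width: -0.003
grasp_force: 0.0
```

Request:
drive_tool(
  moves=[
    {"dp": [0.0005, 0, 0], "turn": 0},
    {"dp": [0.001, 0, 0], "turn": 0},
    {"dp": [0.001, 0, 0], "turn": 0},
  ],
)

```text
clock: 5.95
ee_pos: [0.5385, -0.1313, 0.0885]
eef_rot: [-2.244, -2.198, -0.0]
ft_force: [-1.1, -0.1, -0.1]
gripper_width: -0.001
grasp_force: 0.0
```

Request:
drive_tool(
  moves=[
    {"dp": [0.0005, 0, 0], "turn": 0},
    {"dp": [0.001, 0, 0], "turn": 0},
  ],
)

```text
clock: 6.2
ee_pos: [0.5385, -0.1303, 0.0885]
eef_rot: [-2.245, -2.198, -0.0]
ft_force: [-0.3, 0.7, 0.0]
gripper_width: -0.002
grasp_force: 0.0
```

Request:
drive_tool(
  moves=[
    {"dp": [0.0005, 0, 0], "turn": 0},
    {"dp": [0.001, 0, 0], "turn": 0},
  ],
)

```text
clock: 6.45
ee_pos: [0.5385, -0.1293, 0.0885]
eef_rot: [-2.245, -2.198, -0.0]
ft_force: [0.0, 0.0, 0.6]
gripper_width: -0.001
grasp_force: 0.0
```

Request:
drive_tool(
  moves=[
    {"dp": [0.0005, 0, 0], "turn": 0},
    {"dp": [0.001, 0, 0], "turn": 0},
  ],
)

```text
clock: 6.7
ee_pos: [0.5385, -0.1283, 0.0885]
eef_rot: [-2.245, -2.198, 0.0]
ft_force: [0.3, -0.2, 0.2]
gripper_width: -0.002
grasp_force: 0.0
```

Request:
drive_tool(
  moves=[
    {"dp": [0.0005, 0, 0], "turn": 0},
    {"dp": [0.001, 0, 0], "turn": 0},
  ],
)

```text
clock: 6.95
ee_pos: [0.5386, -0.1273, 0.0885]
eef_rot: [-2.244, -2.198, 0.0]
ft_force: [0.6, -0.3, 0.2]
gripper_width: 0.005
grasp_force: 0.0
```

Request:
drive_tool(
  moves=[
    {"dp": [0.0005, 0, 0], "turn": 0},
    {"dp": [0.001, 0, 0], "turn": 0},
  ],
)

```text
clock: 7.2
ee_pos: [0.5386, -0.1263, 0.0885]
eef_rot: [-2.245, -2.198, -0.0]
ft_force: [0.1, 0.3, 0.2]
gripper_width: -0.001
grasp_force: 0.0
```

Request:
drive_tool(
  moves=[
    {"dp": [0.0005, 0, 0], "turn": 0},
    {"dp": [0.001, 0, 0], "turn": 0},
  ],
)

```text
clock: 7.45
ee_pos: [0.5386, -0.1253, 0.0885]
eef_rot: [-2.245, -2.198, -0.0]
ft_force: [-0.5, 0.0, -0.4]
gripper_width: 0.001
grasp_force: 0.0
```

```bash
python3 - <<'E'
from h import *
a=manip.snapshot('scene')[:,:,::-1];b=manip.snapshot('side')[:,:,::-1];w=manip.snapshot('wrist')[:,:,::-1]
for n,i in zip('abw',(a,b,w)): cv2.imwrite(f'pics/x_{n}.png',i)
u,v=proj('scene',[.537,-.125,.1])[0].astype(int);s,t=proj('side',[.537,-.125,.1])[0].astype(int);p,q=proj('wrist',[.537,-.125,.1])[0].astype(int);print(u,v,s,t,p,q)
cr=lambda i,u,v,h=37:cv2.resize(i[np.clip(v-h,0,384-2*h):np.clip(v-h,0,384-2*h)+2*h,u-50:u+50],(400,296),interpolation=cv2.INTER_CUBIC)
cv2.imwrite('pics/d.png',np.vstack([np.hstack([cr(a,u,v),cr(b,s,t)]),np.hstack([cv2.resize(w,(400,296)),cr(w,p,q)])]))
E
```

```text
230 201 275 191 250 219
```

View pics/d.png

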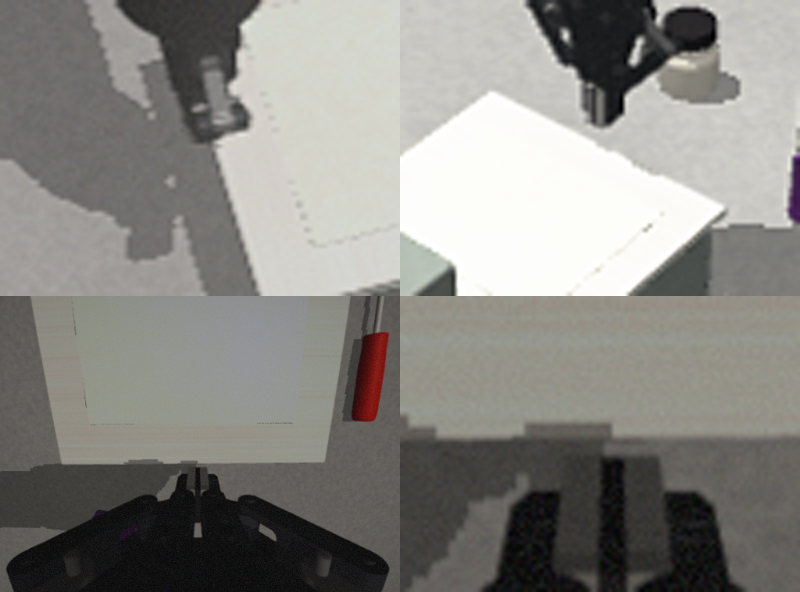

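The wrist view shows the closed tips (column 250, row 222) still about 5 px short of the lid's edge (row 217). No contact yet, so I keep creeping.

Request:
drive_tool(
  moves=[
    {"dp": [0.001, 0, 0], "turn": 0},
    {"dp": [0.002, 0, 0], "turn": 0},
  ],
)

```text
clock: 7.85
ee_pos: [0.5386, -0.1233, 0.0885]
eef_rot: [-2.245, -2.198, -0.0]
ft_force: [0.9, -0.3, -0.2]
gripper_width: -0.0
grasp_force: 0.0
```

Request:
drive_tool(
  moves=[
    {"dp": [0.0005, 0, 0], "turn": 0},
    {"dp": [0.001, 0, 0], "turn": 0},
  ],
)

```text
clock: 8.1
ee_pos: [0.5387, -0.1223, 0.0885]
eef_rot: [-2.244, -2.198, -0.0]
ft_force: [0.4, -0.4, -0.5]
gripper_width: -0.005
grasp_force: 0.0
```

Request:
drive_tool(
  moves=[
    {"dp": [0.0005, 0, 0], "turn": 0},
    {"dp": [0.001, 0, 0], "turn": 0},
  ],
)

```text
clock: 8.35
ee_pos: [0.5387, -0.1213, 0.0885]
eef_rot: [2.245, 2.198, 0.0]
ft_force: [0.9, -0.3, 0.1]
gripper_width: 0.001
grasp_force: 0.0
```

Request:
drive_tool(
  moves=[
    {"dp": [0.0005, 0, 0], "turn": 0},
    {"dp": [0.001, 0, 0], "turn": 0},
  ],
)

```text
clock: 8.6
ee_pos: [0.5387, -0.1203, 0.0885]
eef_rot: [-2.245, -2.198, -0.0]
ft_force: [-0.1, -0.7, 0.2]
gripper_width: -0.001
grasp_force: 0.0
```

```bash
python3 - <<'E'
from h import *
w=manip.snapshot('wrist')[:,:,::-1];cv2.imwrite('pics/w2.png',w);P=manip.camera_params('wrist')
st()
g=cv2.GaussianBlur(cv2.cvtColor(w,cv2.COLOR_BGR2GRAY),(3,3),0).astype(float)
for c in (120,150,180,300,340,380):
    d=np.diff(g[150:280,c]); r=150+np.argmin(d)+.5; print(c,r,d.min(),onz('wrist',[(c,r)],.108,P)[0])
print(proj('wrist',[[.537,-.12,.1],[.537,-.12,.0885],[.537,-.109,.0885],[.537,-.109,.108]],P))
u,v=proj('wrist',[.537,-.115,.1],P)[0].astype(int)
cv2.imwrite('pics/e.png',cv2.resize(w[v-50:v+50,u-65:u+65],(780,600),interpolation=cv2.INTER_CUBIC)); print(u-65,v-50)
E
```

```text
8.65 p [ 0.5387 -0.1203  0.0885] rv [-2.2444 -2.1981 -0.0001] f [ 0.2822 -0.0639 -0.0829] w 0.0030718877463058094 q [ 0.4919  0.2458 -0.4024  1.8169  0.107   1.1002  0.0309]
[[ 0.0208  0.9998 -0.    ]
 [ 0.9998 -0.0208  0.0001]
 [ 0.0001 -0.     -1.    ]]
120 224.5 -26.0 [ 0.4521 -0.1186  0.108 ]
150 219.5 -21.0 [ 0.4723 -0.1155  0.108 ]
180 210.5 -21.0 [ 0.4924 -0.1097  0.108 ]
300 265.5 -31.0 [ 0.5705 -0.1511  0.108 ]
340 265.5 -29.0 [ 0.5979 -0.1518  0.108 ]
380 222.5 -18.0 [ 0.6219 -0.1207  0.108 ]
[[249.8887 219.5345]
 [250.0541 213.5759]
 [249.6927 199.0084]
 [249.3547 208.1439]]
184 162
```

View pics/e.png

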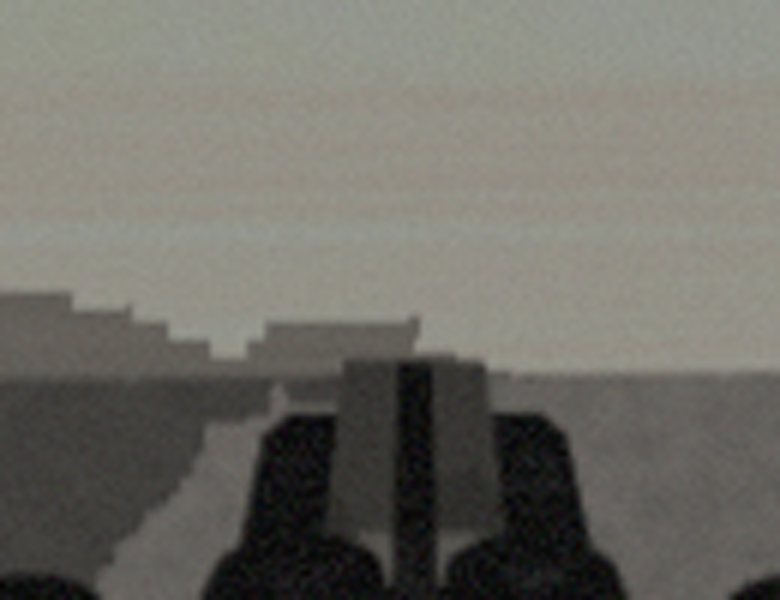

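```bash
python3 - <<'E'
from h import *
o1,d1=ray('scene',[(235,197)]);o2,d2=ray('side',[(277.5,185)])
A=np.c_[d1[0],-d2[0]];s=np.linalg.lstsq(A,o2-o1,rcond=None)[0];print(o1+s[0]*d1[0],o2+s[1]*d2[0])
w=manip.search_frame;print(manip.get_state()['gripper_width'])
a=cv2.imread('pics/x_a.png');b=cv2.imread('pics/x_b.png')
X=[[.5387,-.1253,z] for z in (.0885,.1085,.1285)]
print(proj('scene',X),proj('side',X))
for i,(u,v) in ((a,(232,195)),(b,(277,183))):
    print(cv2.cvtColor(i,cv2.COLOR_BGR2GRAY)[v-12:v+16,u-12:u+13])
E
```

```text
[ 0.54069953 -0.1156177   0.12131987] [ 0.53066241 -0.12818558  0.12615343]
0.0030718877463058094
[[231.24039697 205.39271699]
 [230.76169908 200.55524244]
 [230.26435942 195.52579502]] [[274.78180572 194.44505336]
 [274.74437405 189.17880429]
 [274.70599391 183.81387491]]
[[113  97  67  48  55  57  58  54  58  60  79 120 134 131 134 114  73  64
  102 187 211 209 208 209 209]
 [106 112  90  52  55  55  61  57  61  54  65 111 134 134 131 115  79 125
  195 213 209 208 208 209 209]
 [113 114  95  62  55  54  59  57  57  57  58 112 134 132 133 135 109 185
  214 209 209 208 208 208 209]
 [112 117 100  75  57  56  59  53  62  58  61  95 125 132 133 132  97 178
  214 209 208 207 207 209 210]
 [113 115 119 108  79  55  60  63  61  65  62  84 122 135 134 134 109 149
  197 195 200 209 209 208 208]
 [110 113 116 110  78  57  56  52  63  64  60  81 121 134 133 132 119 115
  123 141 192 212 209 209 210]
 [110 112 114 114  93  58  57  57  66  70  76  67 109 135 132 133 135 134
  121 103 180 212 210 209 209]
 [110 113 115 114 102  70  56  62  93 125 142 115 110 133 129 131 135 110
   70  66  84 182
[... 4355 characters left out ...]
52 252 253 255 255 255 237 212 195 193
  193 197 202 199 197 198 199]
 [251 251 251 251 251 251 251 252 252 252 252 252 253 253 255 255 220 194
  195 197 200 197 198 197 199]
 [252 252 251 251 251 251 251 251 251 252 252 252 252 252 253 253 255 237
  187 192 195 197 197 197 197]
 [253 252 252 252 251 251 251 251 251 251 252 252 252 252 252 252 253 255
  220 208 183 193 195 193 196]
 [253 253 253 252 252 252 251 251 251 251 251 251 252 252 252 252 252 253
  255 255 221 207 181 194 194]
 [253 253 253 253 253 252 252 252 251 251 251 251 251 251 252 252 252 252
  252 253 255 255 220 205 197]
 [253 253 253 253 253 253 253 253 252 252 252 251 251 251 251 251 252 252
  252 252 252 253 255 255 255]]
```

The triangulated finger tips sit about 20–25 mm above the reported TCP height, so they passed above the lid. I'll back off and go lower.

Request:
drive_tool(
  moves=[
    {"dp": [-0.015, 0, 0], "turn": 0},
    {"dp": [-0.03, 0, 0], "turn": 0},
    {"dp": [-0.03, 0, 0.015], "turn": 0},
    {"dp": [-0.03, 0, 0.032], "turn": 0},
    {"dp": [-0.025, 0, 0.035], "turn": 0},
    {"dp": [-0.02, 0, 0.035], "turn": 0},
    {"dp": [-0.018, 0, 0.035], "turn": 0},
    {"dp": [-0.018, 0, 0.035], "turn": 0},
  ],
)

```text
clock: 9.65
ee_pos: [0.5387, -0.138, 0.0541]
eef_rot: [2.243, 2.198, 0.001]
ft_force: [0.2, -0.1, 0.8]
gripper_width: -0.002
grasp_force: 0.0
```

```bash
python3 - <<'E'
from h import *
st()
a=manip.snapshot('scene')[:,:,::-1];b=manip.snapshot('side')[:,:,::-1];w=manip.snapshot('wrist')[:,:,::-1]
for n,i in zip('abw',(a,b,w)): cv2.imwrite(f'pics/y_{n}.png',i)
X=[[.5387,-.137,z] for z in (.0535,.0735,.1)]
def dr(i,c):
    i=i.copy(); p=proj(c,X)
    u,v=p[1].astype(int)
    k=4; x0,y0=u-50,np.clip(v-37,0,310); o=cv2.resize(i[y0:y0+74,x0:x0+100],(400,296),interpolation=cv2.INTER_CUBIC)
    for q in p: cv2.circle(o,(int((q[0]-x0+.5)*k),int((q[1]-y0+.5)*k)),3,(0,0,255),1)
    return o
cv2.imwrite('pics/f.png',np.vstack([np.hstack([dr(a,'scene'),dr(b,'side')]),np.hstack([dr(w,'wrist'),cv2.resize(w,(400,296))])]))
E
```

```text
9.65 p [ 0.5387 -0.138   0.0541] rv [2.2432 2.1984 0.0007] f [ 0.2261 -0.1353  0.8062] w -0.0022403107875733734 q [ 0.5054  0.2891 -0.3866  1.8412  0.1255  1.0342  0.0488]
[[ 0.0202  0.9998  0.0009]
 [ 0.9998 -0.0202 -0.0002]
 [-0.0002  0.0009 -1.    ]]
```

View pics/f.png

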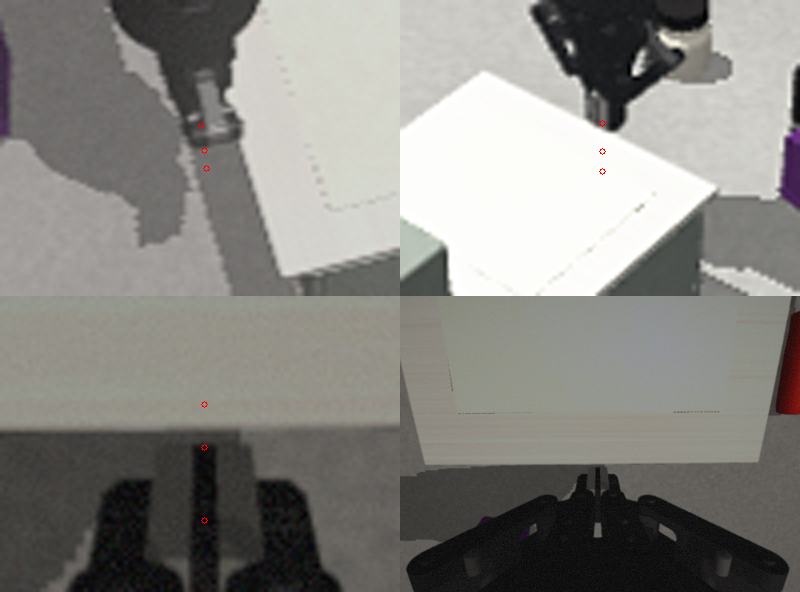

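The tips now sit just at lid level (scene tip at about (232,200)), and a bit lower is better. I'll lower 12 mm and creep in.

Request:
drive_tool(
  moves=[
    {"dp": [0, 0, 0.006], "turn": 0},
    {"dp": [0.002, 0, 0.012], "turn": 0},
    {"dp": [0.003, 0, 0.012], "turn": 0},
    {"dp": [0.004, 0, 0.012], "turn": 0},
    {"dp": [0.0045, 0, 0.012], "turn": 0},
    {"dp": [0.005, 0, 0.012], "turn": 0},
  ],
)

```text
clock: 10.55
ee_pos: [0.5385, -0.1334, 0.0417]
eef_rot: [2.244, 2.198, 0.0]
ft_force: [-0.4, -0.4, 0.0]
gripper_width: 0.002
grasp_force: 0.0
```

Request:
drive_tool(
  moves=[
    {"dp": [0.0005, 0, 0], "turn": 0},
    {"dp": [0.001, 0, 0], "turn": 0},
  ],
)

```text
clock: 10.8
ee_pos: [0.5385, -0.1324, 0.0416]
eef_rot: [2.245, 2.198, 0.0]
ft_force: [-0.3, 1.2, -0.5]
gripper_width: -0.001
grasp_force: 0.0
```

Request:
drive_tool(
  moves=[
    {"dp": [0.0005, 0, 0], "turn": 0},
    {"dp": [0.001, 0, 0], "turn": 0},
  ],
)

```text
clock: 11.05
ee_pos: [0.5385, -0.132, 0.0415]
eef_rot: [2.245, 2.197, -0.001]
ft_force: [0.3, -3.4, 0.9]
gripper_width: -0.001
grasp_force: 1.8
```

Request:
drive_tool(
  moves=[
    {"dp": [0.0005, 0, 0], "turn": 0},
    {"dp": [0.001, 0, 0], "turn": 0},
  ],
)

```text
clock: 11.3
ee_pos: [0.5384, -0.132, 0.0415]
eef_rot: [2.245, 2.196, -0.002]
ft_force: [0.7, -8.3, -1.2]
gripper_width: -0.003
grasp_force: 3.7
```

Request:
drive_tool(
  moves=[
    {"dp": [0.0002, 0, -0.001], "turn": 0},
    {"dp": [0.0002, 0, -0.002], "turn": 0},
    {"dp": [0.0002, 0, -0.003], "turn": 0},
    {"dp": [0.0002, 0, -0.004], "turn": 0},
  ],
)

```text
clock: 11.8
ee_pos: [0.5384, -0.1319, 0.0454]
eef_rot: [2.245, 2.196, -0.002]
ft_force: [1.8, -6.9, -2.2]
gripper_width: -0.004
grasp_force: 3.4
```

Request:
drive_tool(
  moves=[
    {"dp": [0, 0, -0.001], "turn": 0},
    {"dp": [0, 0, -0.002], "turn": 0},
    {"dp": [0, 0, -0.003], "turn": 0},
    {"dp": [0, 0, -0.004], "turn": 0},
  ],
)

```text
clock: 12.3
ee_pos: [0.5384, -0.1317, 0.0494]
eef_rot: [2.245, 2.196, -0.001]
ft_force: [1.5, -6.5, -2.1]
gripper_width: -0.0
grasp_force: 3.1
```

```bash
python3 - <<'E'
from fit import *
im=manip.snapshot('scene')[:,:,::-1].copy();cv2.imwrite('pics/z.png',im)
q=quad('scene',im,165,(215,140,125,110));print(q.tolist())
for z in (.108,.116):print(proj('scene',[.6433,-.12,z]))
E
```

```text
area [ 235  144   99   96 6491]
[[300, 144], [333, 219], [246, 239], [246, 155]]
[[246.43300188 240.89379579]]
[[246.35400039 239.11445892]]
```

Request:
drive_tool(
  moves=[
    {"dp": [0.0002, 0, -0.002], "turn": 0},
    {"dp": [0.0003, 0, -0.004], "turn": 0},
    {"dp": [0.0005, 0, -0.006], "turn": 0},
    {"dp": [0.0007, 0, -0.008], "turn": 0},
    {"dp": [0.0009, 0, -0.01], "turn": 0},
    {"dp": [0.0011, 0, -0.012], "turn": 0},
    {"dp": [0.0014, 0, -0.014], "turn": 0},
    {"dp": [0.0016, 0, -0.016], "turn": 0},
  ],
)

```text
clock: 13.35
ee_pos: [0.5384, -0.1303, 0.0654]
eef_rot: [2.245, 2.196, -0.002]
ft_force: [1.6, -6.9, -2.2]
gripper_width: -0.001
grasp_force: 3.4
```

Request:
drive_tool(
  moves=[
    {"dp": [0.0003, 0, -0.0025], "turn": 0},
    {"dp": [0.0007, 0, -0.005], "turn": 0},
    {"dp": [0.0011, 0, -0.0075], "turn": 0},
    {"dp": [0.0015, 0, -0.01], "turn": 0},
    {"dp": [0.002, 0, -0.0125], "turn": 0},
    {"dp": [0.0025, 0, -0.015], "turn": 0},
    {"dp": [0.003, 0, -0.0175], "turn": 0},
    {"dp": [0.0035, 0, -0.02], "turn": 0},
    {"dp": [0.0041, 0, -0.0225], "turn": 0},
    {"dp": [0.0047, 0, -0.025], "turn": 0},
  ],
)

```text
clock: 14.6
ee_pos: [0.5385, -0.1255, 0.0904]
eef_rot: [2.245, 2.196, -0.002]
ft_force: [1.7, -6.0, -1.8]
gripper_width: -0.001
grasp_force: 3.2
```

```bash
python3 -c "
import numpy as np
def T(a,b,n):
  print([(round(.196*(np.cos(a)-np.cos(t)),4),round(-.196*(np.sin(t)-np.sin(a)),4)) for t in np.linspace(a,b,n+1)[1:]])
T(.2526,.60,17);T(.6,1.0,18);T(1.0,1.4,18);T(1.4,1.6,10)"
```

```text
[(np.float64(0.001), np.float64(-0.0039)), (np.float64(0.0022), np.float64(-0.0077)), (np.float64(0.0034), np.float64(-0.0115)), (np.float64(0.0046), np.float64(-0.0153)), (np.float64(0.006), np.float64(-0.0191)), (np.float64(0.0074), np.float64(-0.0228)), (np.float64(0.0089), np.float64(-0.0266)), (np.float64(0.0105), np.float64(-0.0302)), (np.float64(0.0122), np.float64(-0.0339)), (np.float64(0.0139), np.float64(-0.0375)), (np.float64(0.0157), np.float64(-0.0411)), (np.float64(0.0176), np.float64(-0.0446)), (np.float64(0.0195), np.float64(-0.0481)), (np.float64(0.0215), np.float64(-0.0516)), (np.float64(0.0236), np.float64(-0.055)), (np.float64(0.0258), np.float64(-0.0584)), (np.float64(0.028), np.float64(-0.0617))]
[(np.float64(0.0025), np.float64(-0.0036)), (np.float64(0.0051), np.float64(-0.0071)), (np.float64(0.0077), np.float64(-0.0105)), (np.float64(0.0105), np.float64(-0.0139)), (np.float64(0.0133), np.float64(-0.0173)), (np.float64(0.0161), np.float64(-0.0205)), (np.float64(0.0191), np.float64(-0.0237)), (np.float64(0.0221), np.float64(-0.0269)), (np.float64(0.0252), np.flo
[... 904 characters left out ...]
t64(-0.0221)), (np.float64(0.0514), np.float64(-0.0233)), (np.float64(0.0556), np.float64(-0.0245)), (np.float64(0.0598), np.float64(-0.0256)), (np.float64(0.064), np.float64(-0.0265)), (np.float64(0.0683), np.float64(-0.0274)), (np.float64(0.0726), np.float64(-0.0282))]
[(np.float64(0.0039), np.float64(-0.0006)), (np.float64(0.0078), np.float64(-0.0012)), (np.float64(0.0116), np.float64(-0.0017)), (np.float64(0.0155), np.float64(-0.002)), (np.float64(0.0194), np.float64(-0.0024)), (np.float64(0.0234), np.float64(-0.0026)), (np.float64(0.0273), np.float64(-0.0028)), (np.float64(0.0312), np.float64(-0.0028)), (np.float64(0.0351), np.float64(-0.0028)), (np.float64(0.039), np.float64(-0.0028))]
```

Request:
drive_tool(
  moves=[
    {"dp": [0.001, 0, -0.0035], "turn": 0},
    {"dp": [0.0022, 0, -0.0075], "turn": 0},
    {"dp": [0.0034, 0, -0.0115], "turn": 0},
    {"dp": [0.0046, 0, -0.0153], "turn": 0},
    {"dp": [0.006, 0, -0.019], "turn": 0},
    {"dp": [0.0074, 0, -0.0228], "turn": 0},
    {"dp": [0.0089, 0, -0.0266], "turn": 0},
    {"dp": [0.0105, 0, -0.0302], "turn": 0},
  ],
)

```text
clock: 15.6
ee_pos: [0.5386, -0.1149, 0.1207]
eef_rot: [2.245, 2.196, -0.002]
ft_force: [-0.3, -5.9, -2.1]
gripper_width: 0.002
grasp_force: 3.2
```

Request:
drive_tool(
  moves=[
    {"dp": [0.0017, 0, -0.0037], "turn": 0},
    {"dp": [0.0034, 0, -0.0073], "turn": 0},
    {"dp": [0.0052, 0, -0.0109], "turn": 0},
    {"dp": [0.0071, 0, -0.0144], "turn": 0},
    {"dp": [0.009, 0, -0.0179], "turn": 0},
    {"dp": [0.011, 0, -0.0214], "turn": 0},
    {"dp": [0.0131, 0, -0.0248], "turn": 0},
    {"dp": [0.0153, 0, -0.0282], "turn": 0},
    {"dp": [0.0175, 0, -0.0315], "turn": 0},
  ],
)

```text
clock: 16.73
ee_pos: [0.5389, -0.0973, 0.1522]
eef_rot: [2.246, 2.196, -0.002]
ft_force: [-0.4, -6.5, -0.0]
gripper_width: -0.002
grasp_force: 2.9
```

Request:
drive_tool(
  moves=[
    {"dp": [0.0025, 0, -0.0036], "turn": 0},
    {"dp": [0.0051, 0, -0.0071], "turn": 0},
    {"dp": [0.0077, 0, -0.0105], "turn": 0},
    {"dp": [0.0105, 0, -0.0139], "turn": 0},
    {"dp": [0.0133, 0, -0.0173], "turn": 0},
    {"dp": [0.0161, 0, -0.0205], "turn": 0},
    {"dp": [0.0191, 0, -0.0237], "turn": 0},
    {"dp": [0.0221, 0, -0.0269], "turn": 0},
    {"dp": [0.0252, 0, -0.0299], "turn": 0},
    {"dp": [0.0284, 0, -0.0329], "turn": 0},
  ],
)

```text
clock: 17.98
ee_pos: [0.5393, -0.0687, 0.1851]
eef_rot: [2.246, 2.196, -0.003]
ft_force: [-1.1, -5.5, 1.1]
gripper_width: -0.002
grasp_force: 2.7
```

Request:
drive_tool(
  moves=[
    {"dp": [0.0032, 0, -0.003], "turn": 0},
    {"dp": [0.0065, 0, -0.0058], "turn": 0},
    {"dp": [0.0098, 0, -0.0086], "turn": 0},
    {"dp": [0.0132, 0, -0.0113], "turn": 0},
    {"dp": [0.0167, 0, -0.0139], "turn": 0},
    {"dp": [0.0202, 0, -0.0165], "turn": 0},
    {"dp": [0.0238, 0, -0.019], "turn": 0},
    {"dp": [0.0275, 0, -0.0214], "turn": 0},
  ],
)

```text
clock: 18.98
ee_pos: [0.5398, -0.0409, 0.2065]
eef_rot: [-2.246, -2.197, 0.003]
ft_force: [-2.9, -4.4, 1.4]
gripper_width: 0.002
grasp_force: 2.3
```

Request:
drive_tool(
  moves=[
    {"dp": [0.0037, 0, -0.0023], "turn": 0},
    {"dp": [0.0074, 0, -0.0045], "turn": 0},
    {"dp": [0.0112, 0, -0.0067], "turn": 0},
    {"dp": [0.0151, 0, -0.0087], "turn": 0},
    {"dp": [0.0189, 0, -0.0107], "turn": 0},
    {"dp": [0.0229, 0, -0.0126], "turn": 0},
    {"dp": [0.0268, 0, -0.0144], "turn": 0},
    {"dp": [0.0308, 0, -0.0161], "turn": 0},
    {"dp": [0.0349, 0, -0.0178], "turn": 0},
  ],
)

```text
clock: 20.1
ee_pos: [0.5411, -0.0047, 0.2243]
eef_rot: [-2.244, -2.198, 0.0]
ft_force: [-2.8, -2.7, 0.2]
gripper_width: 0.001
grasp_force: 1.5
```

Request:
drive_tool(
  moves=[
    {"dp": [0.0041, 0, -0.0015], "turn": 0},
    {"dp": [0.0082, 0, -0.0029], "turn": 0},
    {"dp": [0.0123, 0, -0.0043], "turn": 0},
    {"dp": [0.0165, 0, -0.0055], "turn": 0},
    {"dp": [0.0207, 0, -0.0067], "turn": 0},
    {"dp": [0.0249, 0, -0.0078], "turn": 0},
    {"dp": [0.0291, 0, -0.0087], "turn": 0},
    {"dp": [0.0334, 0, -0.0096], "turn": 0},
    {"dp": [0.0377, 0, -0.0104], "turn": 0},
  ],
)

```text
clock: 21.22
ee_pos: [0.5419, 0.0329, 0.2348]
eef_rot: [-2.244, -2.198, -0.0]
ft_force: [-0.5, -1.4, -1.4]
gripper_width: 0.001
grasp_force: 1.1
```

Request:
drive_tool(
  moves=[
    {"dp": [0.004, 0, 0], "turn": 0},
    {"dp": [0.008, 0, 0], "turn": 0},
    {"dp": [0.012, 0, 0], "turn": 0},
    {"dp": [0.016, 0, 0], "turn": 0},
    {"dp": [0.02, 0, 0], "turn": 0},
    {"dp": [0.024, 0, 0], "turn": 0},
    {"dp": [0.028, 0, 0], "turn": 0},
    {"dp": [0.032, 0, 0], "turn": 0},
    {"dp": [0.036, 0, 0], "turn": 0},
    {"dp": [0.04, 0, 0], "turn": 0},
    {"dp": [0.044, 0, 0], "turn": 0},
    {"dp": [0.048, 0, 0], "turn": 0},
    {"dp": [0.052, 0, 0], "turn": 0},
  ],
)

```text
clock: 22.85
ee_pos: [0.5429, 0.0848, 0.2346]
eef_rot: [-2.244, -2.198, 0.0]
ft_force: [0.1, -1.6, -1.7]
gripper_width: -0.002
grasp_force: 1.0
```

Request:
drive_tool(
  moves=[
    {"dp": [0.003, 0, 0], "turn": 0},
    {"dp": [0.006, 0, 0], "turn": 0},
    {"dp": [0.009, 0, 0], "turn": 0},
    {"dp": [0.012, 0, 0], "turn": 0},
    {"dp": [0.015, 0, 0], "turn": 0},
  ],
)

```text
clock: 23.48
ee_pos: [0.5433, 0.0998, 0.2347]
eef_rot: [-2.245, -2.198, -0.0]
ft_force: [-0.1, -1.9, -0.5]
gripper_width: -0.006
grasp_force: 0.6
```

Request:
drive_tool(
  moves=[
    {"dp": [0.002, 0, 0], "turn": 0},
    {"dp": [0.004, 0, 0], "turn": 0},
    {"dp": [0.006, 0, 0], "turn": 0},
  ],
)

```text
clock: 23.85
ee_pos: [0.5434, 0.1058, 0.2348]
eef_rot: [-2.244, -2.198, -0.0]
ft_force: [0.2, -1.0, 0.6]
gripper_width: -0.005
grasp_force: 0.3
```

Request:
drive_tool(
  moves=[
    {"dp": [0.002, 0, 0], "turn": 0},
    {"dp": [0.004, 0, 0], "turn": 0},
  ],
)

```text
clock: 24.1
ee_pos: [0.5435, 0.1097, 0.2348]
eef_rot: [-2.245, -2.198, -0.0]
ft_force: [0.3, -0.2, -0.2]
gripper_width: -0.001
grasp_force: 0.3
```

Request:
drive_tool(
  moves=[
    {"dp": [0.001, 0, 0], "turn": 0},
    {"dp": [0.002, 0, 0], "turn": 0},
  ],
)

```text
clock: 24.35
ee_pos: [0.5436, 0.1118, 0.2348]
eef_rot: [-2.244, -2.198, -0.0]
ft_force: [0.0, -0.4, 0.8]
gripper_width: 0.0
grasp_force: 0.0
```

Request:
drive_tool(
  moves=[
    {"dp": [0.001, 0, 0], "turn": 0},
    {"dp": [0.002, 0, 0], "turn": 0},
    {"dp": [0.003, 0, 0], "turn": 0},
  ],
)

```text
clock: 24.72
ee_pos: [0.5436, 0.1147, 0.2348]
eef_rot: [-2.245, -2.198, -0.0]
ft_force: [-1.0, 0.4, -0.1]
gripper_width: -0.002
grasp_force: 0.0
```

Request:
drive_tool(
  moves=[
    {"dp": [0.001, 0, 0], "turn": 0},
    {"dp": [0.002, 0, 0], "turn": 0},
    {"dp": [0.003, 0, 0], "turn": 0},
  ],
)

```text
clock: 25.1
ee_pos: [0.5437, 0.1174, 0.2347]
eef_rot: [2.245, 2.198, -0.001]
ft_force: [0.6, -1.6, -0.8]
gripper_width: -0.004
grasp_force: 0.9
```

Request:
drive_tool(
  moves=[
    {"dp": [0.001, 0, 0], "turn": 0},
    {"dp": [0.002, 0, 0], "turn": 0},
    {"dp": [0.003, 0, 0], "turn": 0},
  ],
)

```text
clock: 25.48
ee_pos: [0.5437, 0.1181, 0.2345]
eef_rot: [2.246, 2.195, -0.004]
ft_force: [-1.8, -9.6, 1.6]
gripper_width: -0.0
grasp_force: 5.0
```

Request:
drive_tool(
  moves=[
    {"dp": [-0.02, 0, 0], "turn": 0},
    {"dp": [-0.07, 0, 0], "turn": 0.5},
    {"dp": [-0.12, 0, 0], "turn": 1.5},
    {"dp": [-0.17, -0.01, 0], "turn": 2.5},
    {"dp": [-0.22, -0.02, 0], "turn": 3.5},
    {"dp": [-0.27, -0.03, 0], "turn": 4.5},
    {"dp": [-0.32, -0.05, 0], "turn": 5.5},
    {"dp": [-0.37, -0.06, 0], "turn": 6.5},
    {"dp": [-0.42, -0.07, 0], "turn": 7.5},
    {"dp": [-0.454, -0.081, 0], "turn": 8.5},
    {"dp": [-0.454, -0.081, 0], "turn": 9},
    {"dp": [-0.454, -0.081, 0], "turn": 9},
  ],
  gripper=0,
)

```text
clock: 26.98
ee_pos: [0.4536, -0.3314, 0.2347]
eef_rot: [-3.141, 0.032, -0.001]
ft_force: [0.3, -0.2, -0.5]
gripper_width: 1.002
grasp_force: 0.0
```

```bash
python3 - <<'E'
from h import *
st()
a=manip.snapshot('scene')[:,:,::-1];b=manip.snapshot('side')[:,:,::-1];P=manip.camera_params('wrist');w=manip.snapshot('wrist')[:,:,::-1]
import pickle;pickle.dump(P,open('P3.pkl','wb'))
for n,i in zip('abw',(a,b,w)): cv2.imwrite(f'pics/m_{n}.png',i)
p=proj('wrist',[[.464,-.334,.072],[.464,-.334,.0]],P);print(p)
u,v=p[0].astype(int);x0,y0=max(0,u-65),min(max(0,v-50),284);print(x0,y0)
cv2.imwrite('pics/g.png',np.vstack([np.hstack([cv2.resize(a[90:340,80:460],(390,256)),cv2.resize(b[90:290,100:440],(390,256))]),np.hstack([cv2.resize(w,(390,300)),cv2.resize(w[y0:y0+100,x0:x0+130],(390,300),interpolation=cv2.INTER_CUBIC)])]))
E
```

```text
26.975 p [ 0.4536 -0.3314  0.2347] rv [-3.1409  0.0319 -0.0007] f [ 0.3496 -0.2371 -0.4737] w 1.0017892323259279 q [ 0.6661  0.1421 -0.1271  1.6164  0.0176  1.3841 -1.0541]
[[ 0.9998 -0.0203  0.0004]
 [-0.0203 -0.9998  0.0005]
 [ 0.0004 -0.0005 -1.    ]]
[[255.2032 162.061 ]
 [254.7878 154.3892]]
190 112
```

View pics/g.png

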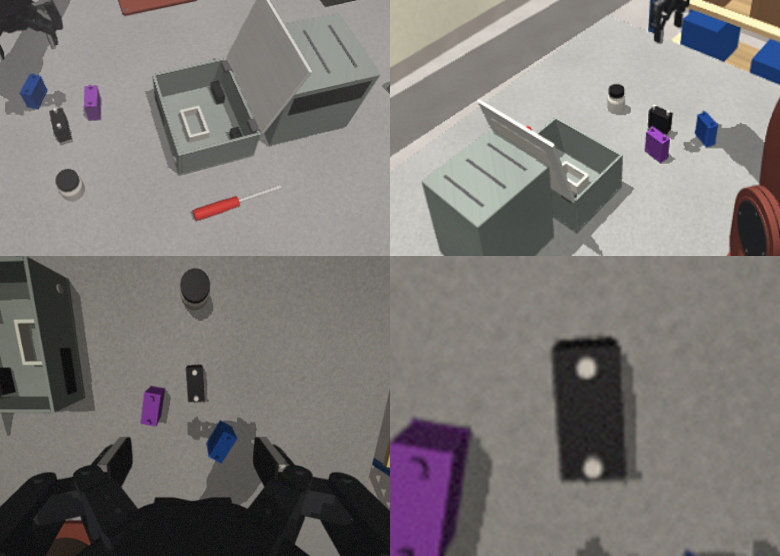

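The lid leans on the supply in both views, and the open case shows the white pocket. The wrist crop confirms the black block with two bright steel stubs at wrist px (255.7,149.7) and (257.7,182.7). That is the module; purple and blue sit beside it.

```bash
python3 - <<'E'
from h import *
import pickle;P=pickle.load(open('P3.pkl','rb'))
w=cv2.imread('pics/m_w.png');a=cv2.imread('pics/m_a.png')
S=onz('wrist',[(255.2,149.2),(257.2,182.2)],.072,P)[:,:2];d=S[0]-S[1]
print('stubs',S,S.mean(0),np.linalg.norm(d),np.degrees(np.arctan2(d[1],d[0])))
# pocket frame: bright in scene
g=cv2.cvtColor(a,cv2.COLOR_BGR2GRAY)
pr=proj('scene',[.537,-.034,.031])[0].astype(int);print(pr,g[pr[1]-20:pr[1]+21:5,pr[0]-20:pr[0]+21:4])
m=np.zeros_like(g);y0,x0=pr[1]-28,pr[0]-28;m[y0:y0+56,x0:x0+56]=g[y0:y0+56,x0:x0+56]>165
n,l,s,c=cv2.connectedComponentsWithStats(m);print(s[1:].tolist())
i=1+np.argmax(s[1:,4]);cn=max(cv2.findContours((l==i).astype(np.uint8),cv2.RETR_EXTERNAL,cv2.CHAIN_APPROX_NONE)[0],key=len)
h=cv2.convexHull(cn)
for e in np.arange(1,8,.5):
    q=cv2.approxPolyDP(h,e,True)
    if len(q)==4:break
q=q.reshape(-1,2);X=onz('scene',q,.031)[:,:2];print(q.tolist(),X,X.mean(0),[np.linalg.norm(X[i]-X[i-1]) for i in range(4)],[np.degrees(np.arctan2(*(X[i]-X[i-1])[::-1])) for i in range(4)])
E
```

```text
stubs [[ 0.48062691 -0.33424285]
 [ 0.43705254 -0.33624536]] [ 0.45883972 -0.33524411] 0.04362035676067877 2.6312418510872333
[269 208] [[156 155 155 152 153 151 151 150 152 151  82]
 [155 154 152 150 152 156 190 149 152 148 150]
 [151 153 213 170 125 131 184 147 151 151 151]
 [154 133 183 132 153 151  96 200 150 147 149]
 [155 156  95 193 153 150 132 181 146 151 151]
 [156 154 134 196 148 150 149  96 199 149 148]
 [155 153 155  90 167 153 150 126 213 150 150]
 [155 154 154 108 213 152 126 130 129 150 152]
 [136 152 156 157 133 138 155 154 153 156 155]]
[[255, 193, 30, 31, 259], [241, 197, 1, 1, 1], [242, 200, 1, 1, 1], [243, 203, 1, 1, 1], [244, 206, 1, 1, 1], [245, 209, 1, 1, 1], [289, 232, 1, 1, 1], [253, 234, 1, 1, 1], [278, 235, 1, 1, 1]]
[[274, 193], [284, 218], [264, 223], [255, 197]] [[ 0.4990359  -0.00897852]
 [ 0.57336393 -0.00885002]
 [ 0.57245876 -0.05810647]
 [ 0.49663862 -0.05706417]] [ 0.5353743 -0.0332498] [np.float64(0.04814536236901499), np.float64(0.0743281405336789), np.float64(0.04926476607136025), np.float64(0.07582731046670657)] [np.float64(87.14591885453629), np.float64(0.09905610763144487), np.float64(-91.05277798036819), np.float64(179.21240016954053)]
```

Request:
drive_tool(
  moves=[
    {"dp": [0.0055, 0.0035, 0.03], "turn": -0.38},
    {"dp": [0.0055, 0.0035, 0.07], "turn": -0.38},
    {"dp": [0.0055, 0.0035, 0.11], "turn": -0.38},
    {"dp": [0.0055, 0.0035, 0.145], "turn": -0.38},
    {"dp": [0.0055, 0.0035, 0.15], "turn": -0.38},
    {"dp": [0.0055, 0.0035, 0.15], "turn": -0.38},
  ],
  gripper=0.35,
)

```text
clock: 27.88
ee_pos: [0.4593, -0.3352, 0.0857]
eef_rot: [3.14, 0.073, 0.001]
ft_force: [-0.7, 0.1, 0.3]
gripper_width: 0.655
grasp_force: 0.0
```

```bash
cat > look.py <<'E'
from h import *
import sys
def look(n,X,k=4):
    s=st(); ims=[]
    for c in ('scene','side','wrist'):
        P=manip.camera_params(c);i=manip.snapshot(c)[:,:,::-1].copy();cv2.imwrite(f'pics/{n}_{c}.png',i)
        p=proj(c,X,P);u,v=p[0].astype(int);x0,y0=np.clip(u-50,0,412),np.clip(v-37,0,310)
        o=cv2.resize(i[y0:y0+74,x0:x0+100],(400,296),interpolation=cv2.INTER_CUBIC);print(c,x0,y0)
        for q in p: cv2.circle(o,(int((q[0]-x0+.5)*k),int((q[1]-y0+.5)*k)),3,(0,0,255),1)
        ims.append(o)
    ims.append(cv2.resize(i,(400,296)))
    cv2.imwrite(f'pics/{n}.png',np.vstack([np.hstack(ims[:2]),np.hstack(ims[2:])]))
E
python3 -c "
from look import *
p=manip.get_state()['ee_pos'];look('k1',[[p[0],p[1],p[2]+d] for d in (0,.02,.04)])"
```

```text
27.875 p [ 0.4593 -0.3352  0.0857] rv [3.1404 0.073  0.0011] f [-0.6917  0.0976  0.3027] w 0.6550894697760802 q [ 0.668   0.2574 -0.1339  1.7929  0.0381  1.0931 -1.0034]
[[ 0.9989  0.0464  0.0007]
 [ 0.0464 -0.9989 -0.0003]
 [ 0.0007  0.0003 -1.    ]]
scene 83 163
side 285 134
wrist 202 176
```

View pics/k1.png

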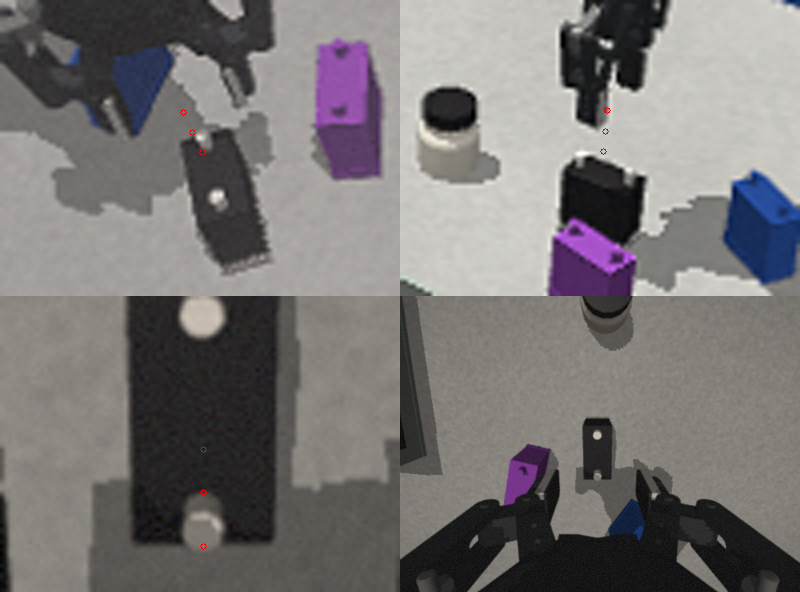

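At this opening the finger tips are about 37 mm above the reported TCP, consistent with the lid contact. Laterally the module is centred (wrist column 203 of the crop). I'll descend so the tips reach about 40 mm height.

Request:
drive_tool(
  moves=[
    {"dp": [0, 0, 0.02], "turn": 0},
    {"dp": [0, 0, 0.04], "turn": 0},
    {"dp": [0, 0, 0.055], "turn": 0},
    {"dp": [0, 0, 0.065], "turn": 0},
    {"dp": [0, 0, 0.072], "turn": 0},
    {"dp": [0, 0, 0.077], "turn": 0},
    {"dp": [0, 0, 0.077], "turn": 0},
  ],
)

```text
clock: 28.9
ee_pos: [0.4586, -0.3352, 0.0076]
eef_rot: [-3.141, -0.071, 0.0]
ft_force: [0.8, -0.6, 0.4]
gripper_width: 0.652
grasp_force: 0.0
```

Request:
drive_tool(
  moves=[
    {"dp": [0, 0, 0], "turn": 0},
    {"dp": [0, 0, 0], "turn": 0},
    {"dp": [0, 0, 0], "turn": 0},
    {"dp": [0, 0, 0], "turn": 0},
    {"dp": [0, 0, 0], "turn": 0},
    {"dp": [0, 0, 0], "turn": 0},
  ],
  gripper=1,
  force=30,
)

```text
clock: 29.65
ee_pos: [0.4591, -0.3356, 0.0082]
eef_rot: [3.14, 0.071, 0.001]
ft_force: [0.3, -0.0, 5.2]
gripper_width: 0.343
grasp_force: 30.9
```

Request:
drive_tool(
  moves=[
    {"dp": [0, 0, -0.01], "turn": 0},
    {"dp": [0, 0, -0.04], "turn": 0},
    {"dp": [0, 0, -0.08], "turn": 0},
    {"dp": [0, 0, -0.12], "turn": 0},
    {"dp": [0.005, -0.02, -0.14], "turn": 0.1},
    {"dp": [0.02, -0.06, -0.14], "turn": 0.2},
    {"dp": [0.035, -0.11, -0.14], "turn": 0.37},
    {"dp": [0.05, -0.16, -0.14], "turn": 0.37},
    {"dp": [0.065, -0.21, -0.14], "turn": 0.37},
    {"dp": [0.08, -0.26, -0.14], "turn": 0.37},
    {"dp": [0.088, -0.29, -0.14], "turn": 0.37},
    {"dp": [0.0904, -0.2976, -0.14], "turn": 0.37},
    {"dp": [0.0904, -0.2976, -0.14], "turn": 0.37},
    {"dp": [0.0904, -0.2976, -0.14], "turn": 0.37},
  ],
)

```text
clock: 31.4
ee_pos: [0.5352, -0.0356, 0.1477]
eef_rot: [3.141, -0.033, -0.001]
ft_force: [-0.7, -1.5, -0.7]
gripper_width: 0.341
grasp_force: 30.1
```

```bash
python3 -c "
from look import *
p=manip.get_state()['ee_pos'];print(manip.get_state()['grasp_force']);look('k2',[[.536,-.0335,.031],[p[0]+.022,p[1],.212],[p[0]-.022,p[1],.212]])"
```

```text
30.12697398662567
31.4 p [ 0.5352 -0.0356  0.1477] rv [ 3.1408 -0.0335 -0.0007] f [-0.6908 -1.4754 -0.7415] w 0.3406271491558069 q [ 0.3106  0.1566 -0.3597  1.7873  0.0593  1.2086 -1.6583]
[[ 0.9998 -0.0213 -0.0004]
 [-0.0213 -0.9998 -0.0006]
 [-0.0004  0.0006 -1.    ]]
scene 219 170
side 206 188
wrist 201 139
```

View pics/k2.png

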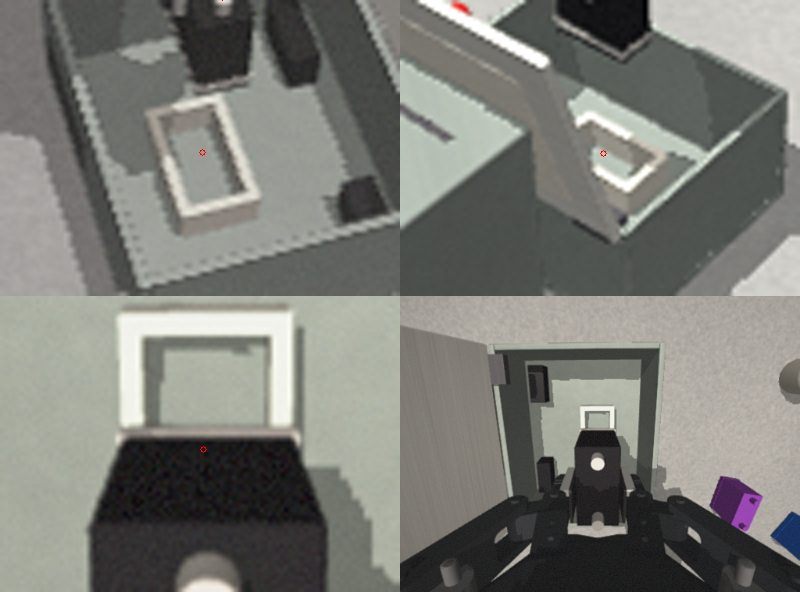

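```bash
python3 - <<'E'
from h import *
P=manip.camera_params('wrist')
px=lambda L:[(c/4+201-.5,(r-296)/4+139-.5) for c,r in L]
F=onz('wrist',px([(118,311),(293,311)]),.031,P);I=onz('wrist',px([(143,338),(271,338)]),.031,P)
M=onz('wrist',px([(117,430),(299,430)]),.140,P);T=onz('wrist',px([(90,524),(326,524)]),.202,P)
for n,X in zip('FIMT',(F,I,M,T)):print(n,X[:,:2].ravel(),X.mean(0)[:2],np.linalg.norm(X[0]-X[1]))
w=cv2.imread('pics/k2_wrist.png');g=cv2.cvtColor(w,cv2.COLOR_BGR2GRAY)
# scene: pocket frame mid
a=cv2.imread('pics/k2_scene.png')
px=lambda L:[(c/4+219-.5,r/4+170-.5) for c,r in L]
X=onz('scene',px([(146,112),(222,93),(261,198),(183,218)]),.031);print(X[:,:2],X.mean(0))
E
```

```text
F [ 0.57574811 -0.01063696  0.57474154 -0.05885435] [ 0.57524483 -0.03474565] 0.04822789713718336
I [ 0.56819176 -0.0172527   0.5674508  -0.05275006] [ 0.56782128 -0.03500138] 0.03550509153322622
M [ 0.5646388  -0.01886615  0.56395479 -0.051595  ] [ 0.56429679 -0.03523058] 0.032735997740187366
T [ 0.56554448 -0.02066996  0.56493347 -0.04985995] [ 0.56523897 -0.03526495] 0.029196390043214136
[[ 0.49803416 -0.05748884]
 [ 0.49833354 -0.00874454]
 [ 0.57576716 -0.01031042]
 [ 0.57518632 -0.05835988]] [ 0.5368303  -0.03372592  0.031     ]
```

Module and frame are aligned in yaw and y (crop columns 208 and 205). It needs only about +1 mm in x. Lowering.

Request:
drive_tool(
  moves=[
    {"dp": [0.001, 0, 0.02], "turn": 0},
    {"dp": [0.001, 0, 0.045], "turn": 0},
    {"dp": [0.001, 0, 0.07], "turn": 0},
    {"dp": [0.001, 0, 0.085], "turn": 0},
    {"dp": [0.001, 0, 0.095], "turn": 0},
    {"dp": [0.001, 0, 0.1], "turn": 0},
    {"dp": [0.001, 0, 0.1], "turn": 0},
    {"dp": [0.001, 0, 0.1], "turn": 0},
  ],
)

```text
clock: 32.55
ee_pos: [0.537, -0.0339, 0.0484]
eef_rot: [3.141, -0.03, 0.002]
ft_force: [1.0, -0.2, -2.1]
gripper_width: 0.345
grasp_force: 30.1
```

Request:
drive_tool(
  moves=[
    {"dp": [0, 0, 0.002], "turn": 0},
    {"dp": [0, 0, 0.004], "turn": 0},
    {"dp": [0, 0, 0.006], "turn": 0},
    {"dp": [0, 0, 0.008], "turn": 0},
    {"dp": [0, 0, 0.01], "turn": 0},
  ],
)

```text
clock: 33.17
ee_pos: [0.5365, -0.0338, 0.0376]
eef_rot: [-3.141, 0.03, 0.0]
ft_force: [-0.1, 0.6, -1.3]
gripper_width: 0.343
grasp_force: 30.1
```

Request:
drive_tool(
  moves=[
    {"dp": [0, 0.0005, 0.002], "turn": 0},
    {"dp": [0, 0.001, 0.004], "turn": 0},
    {"dp": [0, 0.001, 0.006], "turn": 0},
    {"dp": [0, 0.001, 0.008], "turn": 0},
    {"dp": [0, 0.001, 0.01], "turn": 0},
  ],
)

```text
clock: 33.8
ee_pos: [0.5365, -0.0349, 0.0276]
eef_rot: [-3.141, 0.03, -0.0]
ft_force: [-0.2, -0.9, -1.1]
gripper_width: 0.345
grasp_force: 30.1
```

Request:
drive_tool(
  moves=[
    {"dp": [0, 0, 0.002], "turn": 0},
    {"dp": [0, 0, 0.004], "turn": 0},
    {"dp": [0, 0, 0.006], "turn": 0},
    {"dp": [0, 0, 0.008], "turn": 0},
  ],
)

```text
clock: 34.3
ee_pos: [0.5365, -0.0349, 0.0196]
eef_rot: [-3.141, 0.03, 0.0]
ft_force: [-0.2, 0.0, -1.5]
gripper_width: 0.347
grasp_force: 30.1
```

Request:
drive_tool(
  moves=[
    {"dp": [0, 0, 0.001], "turn": 0},
    {"dp": [0, 0, 0.002], "turn": 0},
    {"dp": [0, 0, 0.003], "turn": 0},
  ],
)

```text
clock: 34.67
ee_pos: [0.5365, -0.0349, 0.0167]
eef_rot: [-3.141, 0.03, -0.0]
ft_force: [0.5, -0.5, -1.0]
gripper_width: 0.342
grasp_force: 30.1
```

Expected floor contact is at TCP z ≈ 0.0142, so creep.

Request:
drive_tool(
  moves=[
    {"dp": [0, 0, 0.0005], "turn": 0},
    {"dp": [0, 0, 0.001], "turn": 0},
    {"dp": [0, 0, 0.0015], "turn": 0},
    {"dp": [0, 0, 0.0015], "turn": 0},
  ],
)

```text
clock: 35.17
ee_pos: [0.5364, -0.0348, 0.0152]
eef_rot: [-3.141, 0.03, 0.0]
ft_force: [0.7, 0.4, -1.6]
gripper_width: 0.343
grasp_force: 30.1
```

Request:
drive_tool(
  moves=[
    {"dp": [0, 0, 0.0005], "turn": 0},
    {"dp": [0, 0, 0.001], "turn": 0},
    {"dp": [0, 0, 0.001], "turn": 0},
  ],
)

```text
clock: 35.55
ee_pos: [0.5365, -0.0349, 0.0142]
eef_rot: [-3.141, 0.03, 0.0]
ft_force: [-0.1, 0.2, -0.5]
gripper_width: 0.344
grasp_force: 30.1
```

Request:
drive_tool(
  moves=[
    {"dp": [0, 0, 0.0005], "turn": 0},
    {"dp": [0, 0, 0.001], "turn": 0},
    {"dp": [0, 0, 0.001], "turn": 0},
  ],
)

```text
clock: 35.92
ee_pos: [0.5365, -0.0349, 0.0142]
eef_rot: [3.141, -0.03, 0.0]
ft_force: [-5.4, 0.4, 11.0]
gripper_width: 0.345
grasp_force: 31.6
```

Request:
drive_tool(
  moves=[
    {"dp": [0, 0, -0.0008], "turn": 0},
    {"dp": [0, 0, -0.0008], "turn": 0},
  ],
)

```text
clock: 36.17
ee_pos: [0.5366, -0.0349, 0.0142]
eef_rot: [3.141, -0.03, 0.0]
ft_force: [-1.3, 0.3, 2.7]
gripper_width: 0.341
grasp_force: 30.6
```

Request:
drive_tool(
  moves=[
    {"dp": [0, 0, 0], "turn": 0},
    {"dp": [0, 0, 0], "turn": 0},
    {"dp": [0, 0, 0], "turn": 0},
    {"dp": [0, 0, 0], "turn": 0},
  ],
  gripper=0.45,
)

```text
clock: 36.67
ee_pos: [0.5365, -0.0348, 0.014]
eef_rot: [-3.141, 0.03, 0.0]
ft_force: [-0.0, 0.3, 0.1]
gripper_width: 0.553
grasp_force: 0.0
```

Request:
drive_tool(
  moves=[
    {"dp": [0, 0, -0.005], "turn": 0},
    {"dp": [0, 0, -0.02], "turn": 0},
    {"dp": [0, 0, -0.05], "turn": 0},
    {"dp": [0, 0, -0.09], "turn": 0},
    {"dp": [0, 0, -0.13], "turn": 0},
    {"dp": [0, 0, -0.15], "turn": 0},
    {"dp": [0, 0.04, -0.15], "turn": 0},
    {"dp": [0, 0.06, -0.15], "turn": 0},
    {"dp": [0, 0.06, -0.15], "turn": 0},
    {"dp": [0, 0.06, -0.15], "turn": 0},
  ],
)

```text
clock: 37.92
ee_pos: [0.5355, -0.0937, 0.1647]
eef_rot: [-3.141, 0.029, -0.001]
ft_force: [1.1, 0.4, 0.5]
gripper_width: 0.549
grasp_force: 0.0
```

```bash
python3 -c "
from look import *
look('k3',[[.536,-.0345,.068]])"
```

```text
37.925 p [ 0.5355 -0.0937  0.1647] rv [-3.141   0.0287 -0.0011] f [1.0536 0.4183 0.5213] w 0.5493686564500092 q [ 0.3802  0.1547 -0.3181  1.7515  0.0504  1.2428 -1.5396]
[[ 0.9998 -0.0183  0.0007]
 [-0.0183 -0.9998  0.0004]
 [ 0.0007 -0.0004 -1.    ]]
scene 219 162
side 206 179
wrist 147 145
```

View pics/k3.png

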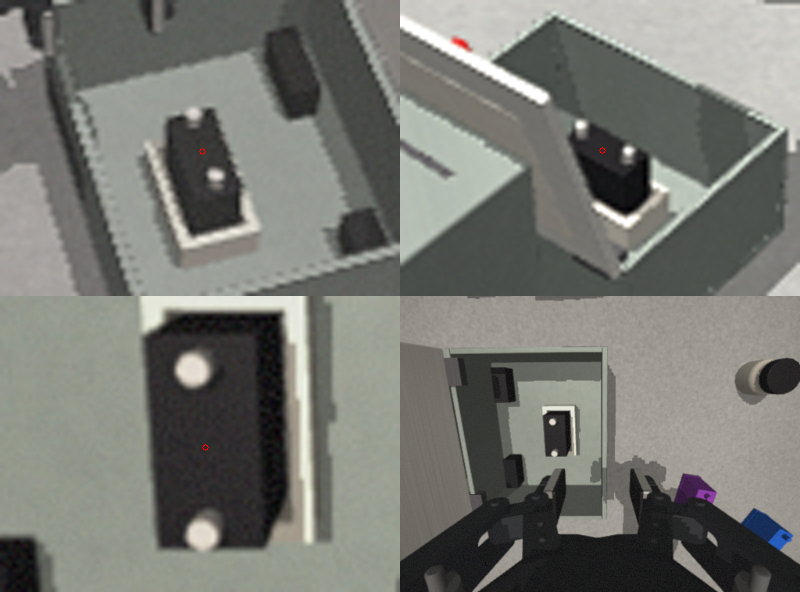

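The module stands upright in the frame (scene about (270,200)), the lid is leaning on the supply, and the gripper is clear above. Handing in.

```bash
python3 -c "
from cell import manip
print(manip.hand_in())"
```

```text
the job is handed in; nothing more can be done
None
```

The job is handed in: in the last pictures the lid leans open on the power supply and the module stands upright in the pocket, released, with the jar and screwdriver untouched; the hand-in call returned no verdict.

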